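Load the orange lamp cell into the bench charger

ROBOT

A 7-joint arm with a two-finger parallel gripper is mounted at the origin on the work surface. World frame = base frame: x ahead of the robot, y to its left, z up, the work surface at z = 0. Lengths are in m, angles in rad, forces in N, time in s.
With the tool pointing down it reaches from about 0.425 to 0.825 m from the base axis. Payload 3.6 kg.
Tool frame: the origin (TCP) lies midway between the tips of the shut fingers; the grasp point (between the pads) lies 19 mm behind it; z points along the fingers, y is the line along which they close (so a half turn about z gives the same grasp; the last joint's range is limited). The gripper opens to 85 mm and grips with 20 to 120 N. Pads are 22 mm wide; open, the fingers measure 114 mm over their backs; the gripper's body (76 mm by 85 mm) begins 54 mm behind the grasp point. The pads swing forward as they close: fully open they stand 13 mm farther back than shut.
Start: joints at [-1.204, 0.615, -0.013, 1.423, 0.008, 1.103, -0.04], TCP at [0.249, 0.6, 0.231] pointing down, gripper open.
Joint ranges: [-3.12, 3.12], [-0.3, 2.06], [-1.34, 1.32], [0.26, 2.42], [-1.36, 4.5], [0.01, 1.98], [-2.84, 2.84]. Speed limits (rad/s): [2.79, 2.79, 3.14, 3.14, 3.14, 3.14, 3.14].

INTERFACE

Orientations are given as a rotation vector (axis times angle).
In Python, from rig import env gives the robot as it stands. Calls block until the motion is done:
- env.reach(position, orientation): joint-space move of the TCP to a pose.
- env.line_to(position, orientation=None, max_speed=0.15): straight line of the TCP; orientation=None keeps the orientation; max_speed is the mean speed in m/s.
- env.move_j(angles): joint-space move.
- env.ungrasp() and env.grasp(strength=None): open the fingers fully, or close them until they stop; strength is the grip in N (None keeps the last).
- env.dwell(seconds).
- env.ik(position, orientation): joint angles nearest the present ones, or None.
- env.grab_frame(name): name is "scene" or "top" or "wrist"; returns the picture (420x560x3 uint8, blue, green, red); there is no depth.
- env.calibration(name): a dict with "fx", "fy", "cx", "cy" (pixels), "R" (3x3) and "t" (3): a world point X has camera coordinates R X + t. Camera axes: x right, y down, z forward; pixel columns grow to the right and rows downward; lengths in m; the calibration is good to about 2 mm. A picture is of the moment at which its call begins: read the wrist's pose just before it. calibration takes no time and is no camera call; for the wrist camera it gives the pose at the moment of the call.
A pose or a line that the arm cannot do raises env.MotionError and nothing moves.
- env.job_done(): hands the job in; it is judged then, once.
Trained networks look in the newest picture that a camera, given by its name, has taken for a name from the list of things; names that differ only in an ending like _2 or _b are one class to them, and where a whole thing is asked for, a point or a joint stands for the part that bears it (a point fixed in the world has none). Each returns a list of dicts, best first, with "confidence" (0 to 1); they miss things now and then, are a little off and sometimes report something else, mostly with a low value. They report only what shows in the picture. A call takes as long as a camera call.
- env.boxes_of(camera, target): "position" ([x, y, z] in m, in world coordinates, good to about 4 mm: the middle of the surface that is visible of it).
Readings, each from a call of its own:
- env.current_time(): time.
- env.current_qpos(): joint angles.
- env.current_joint_velocities(): joint speeds.
- env.current_tau(): joint torques, N m.
- env.current_tool_pos(): TCP position.
- env.current_orientation(): TCP orientation.
- env.current_contact_force(): force on the tool from outside, world axes, zero at the start.
- env.current_torque(): the same for the moment, N m.
- env.current_width(): finger opening in m.
- env.current_grasp_force(): force on a finger pad.
Only numpy, scipy, OpenCV 4.12 (cv2) and the standard library are available. Lean on these libraries where they do the work, as an engineer would, in place of code of your own. Each camera call takes 0.05 s, during which the arm holds its last target. There are 200 camera calls.

TASK

Take the orange cell out of the rack and put it in the charger: press its flat end against the sprung contact with the nub end still raised, then tip the nub end down in front of the fixed contact so that the cell lies level, fully home in its bay, and let go. Leave the blue cell in the rack.

Things in the scene. Friction and masses are not known exactly. Their poses are not given: they have to be found in the camera images.
- cell: Orange cell, 32 mm diameter, 70 mm long, 0.14 kg. Origin on its axis at mid-length; x runs along the cylinder to the brass nub (tip at +35 mm, 12 mm wide, 2.5 mm high); flat end, black band, at x -35. Lies level in a green rack fixed to the bench, axis 36 mm above the bench, on 8 mm V ribs at x -27 and +27; between them the sides are free for fingers down to the 8 mm thick rack plate.
- spare_cell: Blue cell, the bystander: same size and frame as the orange one, lying parallel to it in the same rack, 90 mm beside it (on either side).
- charger: Fixed charger. Origin on the bench below the fixed contact's face (grey wall x 0 to 12 mm, top z 50); x points from sprung to fixed contact. Base 76 mm wide, top z 14. Brass dome, radius 10, z 42, tip at x -61 when free; housing behind x -96, top z 58. V ribs 8 mm thick at x -62 and -8, up to z 41, +-26 wide, centre the cell; sides free between. Cell home: middle at x -35, y 0, z 42, nub at +x.
- contact (a joint): Travel of the charger's sprung contact (brass dome) in m: 0 free, growing as it is pressed towards -x of the charger, stop at 0.020; 0.009 with the cell home (the free gap is 9 mm shorter than the cell). Spring force about 2 N at 0, 5 N at 0.009, 9 N at 0.020.

How it is judged:
By the outcome, as a careful person would: the job done as asked, in the order asked, and still so for the second after the job is handed in, with the robot touching nothing.
It also fails if it takes over 43 s, if anything falls off the work surface, if the arm or the gripper's body presses on something with over 40 N, if the wrist force passes 120 N, or if a joint passes its speed limit or range.

## Working session

There is one attempt and no reset: what is moved stays moved. The work goes in short steps, each a Python script; the robot and the scene stay as the last script left them, time stands still between calls to the robot, and variables do not carry over. Pictures are saved under pics/ and viewed, at most 10 in all, crops included, and the job is handed in when it is done.

```bash
mkdir -p pics; ls
python3 - <<'E'
from rig import env
import cv2,numpy as np
for c in ("scene","top"):
    cv2.imwrite(f"pics/{c}0.png",env.grab_frame(c))
    k=env.calibration(c);print(c,k)
    for n in ("cell","spare_cell","charger","contact"):
        print(n,[(np.round(d["position"],4),round(d["confidence"],2)) for d in env.boxes_of(c,n)][:3])
print(env.current_orientation(),env.current_time())
E
```

```text
pics
rig.py
scene {'fx': 497.17899559874917, 'fy': 497.17899559874917, 'cx': 277.60782047580557, 'cy': 206.7170467249628, 'R': array([[-0.29194917,  0.95633576,  0.01369662],
       [ 0.53466153,  0.17506139, -0.82673488],
       [-0.79303388, -0.23404151, -0.56242497]]), 't': array([ 0.16633318, -0.27975663,  1.4115548 ])}
cell [(array([ 0.5446, -0.1434,  0.0476]), 0.84), (array([0.6521, 0.1098, 0.0473]), 0.29)]
spare_cell [(array([ 0.5445, -0.2283,  0.0468]), 0.75)]
charger [(array([0.6811, 0.1179, 0.027 ]), 0.65)]
contact [(array([0.6534, 0.1147, 0.0486]), 0.63)]
top {'fx': 413.5213255347527, 'fy': 413.5213255347527, 'cx': 278.88426863317824, 'cy': 206.33243504507192, 'R': array([[-0.00203323, -0.99995786, -0.00895273],
       [-0.98229121,  0.00367445, -0.18732451],
       [ 0.18734951,  0.00841331, -0.98225729]]), 't': array([0.03523181, 0.57968955, 0.61210851])}
cell [(array([ 0.5273, -0.1399,  0.0474]), 0.64), (array([0.6347, 0.1122, 0.0187]), 0.36)]
spare_cell [(array([ 0.5301, -0.2406,  0.049 ]), 0.72)]
charger [(array([0.6319, 0.1101, 0.0164]), 0.74)]
contact [(array([0.6477, 0.1066, 0.0511]), 0.54)]
[-6.13015115e-01 -3.08114169e+00  1.28683926e-04] 0.5
```

View pics/top0.png

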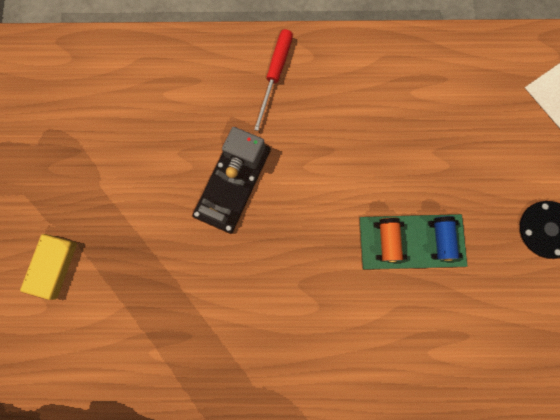

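View pics/scene0.png

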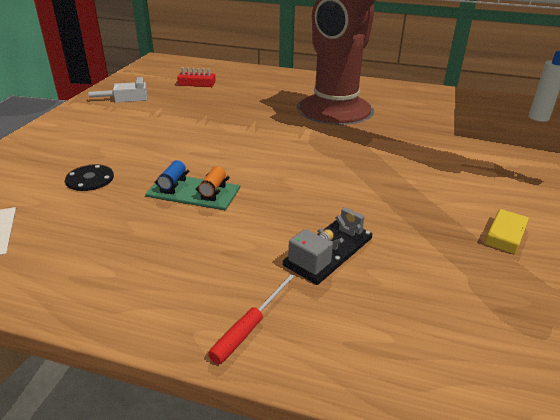

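The top view shows the orange cell at (391,242), the blue cell at (447,240), and the charger with its housing at (245,147) and fixed contact at (213,215). In the scene view the orange cell is at (212,183). I can't tell the nub end yet, so I'll look with the wrist camera.

```bash
cat > h.py <<'E'
import numpy as np, cv2
from scipy.spatial.transform import Rotation as R
from rig import env
def ori(phi,th=0,s=1):
    c=np.array([np.cos(phi)*np.cos(th),np.sin(phi)*np.cos(th),np.sin(th)])
    n=np.array([-np.cos(phi)*np.sin(th),-np.sin(phi)*np.sin(th),np.cos(th)])
    x=s*c; z=-n
    return R.from_matrix(np.column_stack([x,np.cross(z,x),z])).as_rotvec(), c, n
def project(k,X):
    p=np.atleast_2d(X)@k["R"].T+k["t"]
    return p[:,:2]/p[:,2:]*[k["fx"],k["fy"]]+[k["cx"],k["cy"]]
def plane(k,uv,z):
    d=np.array([(uv[0]-k["cx"])/k["fx"],(uv[1]-k["cy"])/k["fy"],1])@k["R"]
    o=-k["R"].T@k["t"]
    return o+d*(z-o[2])/d[2]
E
python3 - <<'E'
from h import *
import pickle
K={}
for nm,p,phi in (("charger",[0.60,0.12,0.26],2.70),("cell",[0.53,-0.145,0.25],np.pi)):
    env.reach(p,ori(phi)[0])
    K[nm]=env.calibration("wrist"); im=env.grab_frame("wrist")
    cv2.imwrite(f"pics/w_{nm}.png",im)
    for n in ("cell","charger","contact","spare_cell"):
        print(nm,n,[(np.round(d["position"],4),round(d["confidence"],2)) for d in env.boxes_of("wrist",n)][:2])
    print(env.current_qpos().round(2) if hasattr(env.current_qpos(),'round') else env.current_qpos(),env.current_time())
pickle.dump(K,open("K.pkl","wb"))
E
```

```text
charger cell [(array([ 0.5358, -0.1386,  0.0455]), 0.62)]
charger charger [(array([0.6313, 0.1205, 0.0153]), 0.62)]
charger contact [(array([0.6456, 0.1081, 0.0504]), 0.71)]
charger spare_cell []
[-0.32  0.53  0.14  1.5  -0.08  1.11  0.97] 2.8833
cell cell [(array([ 0.5263, -0.1496,  0.0474]), 0.9)]
cell charger [(array([0.635 , 0.1082, 0.0179]), 0.6)]
cell contact []
cell spare_cell [(array([ 0.5253, -0.2388,  0.0442]), 0.81), (array([0.6441, 0.1042, 0.0485]), 0.73)]
[ 0.18  0.44  0.06  1.69 -0.03  1.01  1.83] 4.2
```

View pics/w_charger.png

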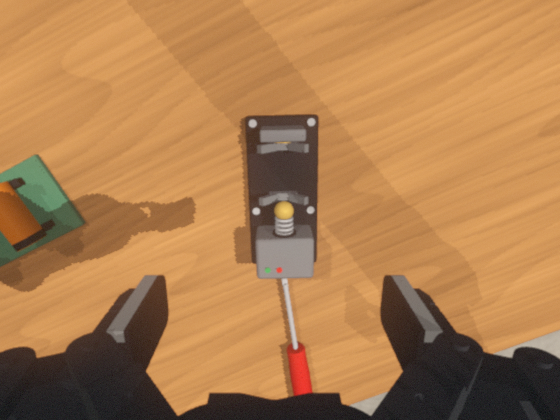

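View pics/w_cell.png

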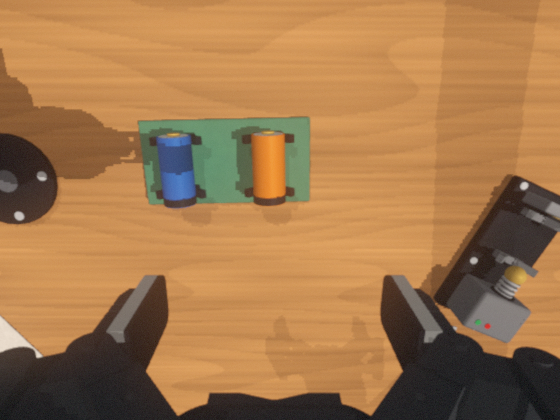

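The charger picture shows the fixed-contact wall at (283,134), the dome at (284,211) and the housing at (285,252). In the cell picture the orange cell spans (268,131) to (269,203). Its nub is at the top, towards world -x, and the black band is at the bottom. Next I need precise pixels from crops.

Run:
```python
import cv2,numpy as np
a=cv2.imread("pics/w_charger.png")[105:285,235:335]
b=cv2.imread("pics/w_cell.png")[112:212,220:320]
a=cv2.resize(a,None,fx=3.3,fy=3.3,interpolation=cv2.INTER_CUBIC)
b=cv2.resize(b,None,fx=4.6,fy=4.6,interpolation=cv2.INTER_CUBIC)
c=np.zeros((594,800,3),np.uint8);c[:a.shape[0],:a.shape[1]]=a;c[:b.shape[0],340:340+b.shape[1]]=b
c=cv2.convertScaleAbs(c,alpha=1.6,beta=15)
cv2.imwrite("pics/crops.png",c)
```

```text
(no output)
```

View pics/crops.png

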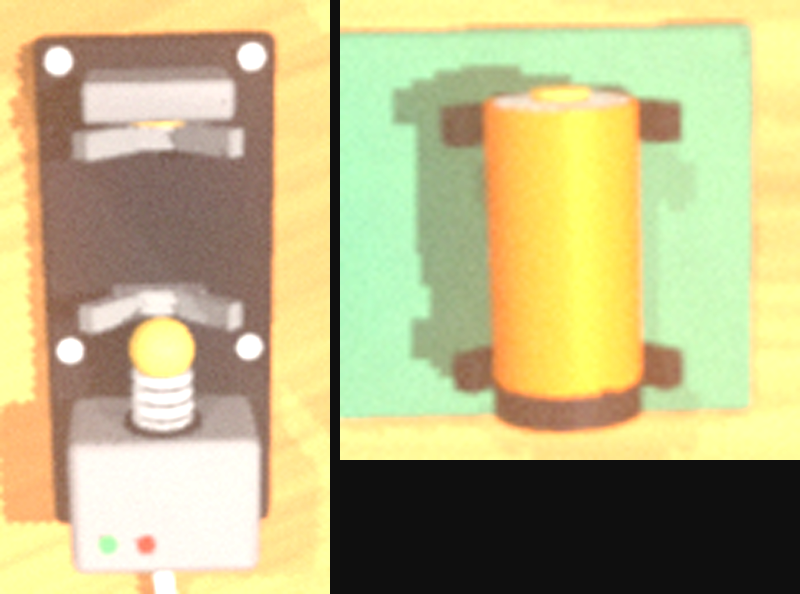

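```bash
cat > fit.py <<'E'
from h import *
import pickle
from scipy.optimize import least_squares
K=pickle.load(open("K.pkl","rb"))
A=lambda x,y:(235+(x+.5)/3.3-.5,105+(y+.5)/3.3-.5)
B=lambda x,y:(220+(x-340+.5)/4.6-.5,112+(y+.5)/4.6-.5)
k=K["charger"]
edges=[(A(36,60),38),(A(57,500),38),(A(272,60),-38),(A(268,500),-38)]
P=[(plane(k,e,.014),e2) for e,e2 in edges]
dome=plane(k,A(162,348),.042); hs=plane(k,A(165,443),.058); w0=plane(k,A(158,122),.050); w1=plane(k,A(158,80),.050); w2=plane(k,A(158,68),.050)
def loc(v,p):
    d=p[:2]-v[:2]; c,s=np.cos(v[2]),np.sin(v[2]); return np.array([c*d[0]+s*d[1],-s*d[0]+c*d[1]])*1000
def res(v):
    l=loc(v,P[0][0])[1]
    # image left could be +y or -y: test sign by sg
    return [loc(v,p)[1]-sg*e for p,e in P]+list(loc(v,dome)-[-71,0])+[loc(v,hs)[0]+96,loc(v,w0)[0]]
for sg in (1,-1):
    r=least_squares(res,[.6,.13,2.7],x_scale=[.01,.01,.1]); print(sg,r.x,np.round(r.fun,1)); 
    if sg==1 or r.cost<best.cost: best=r
ch=best.x
print("cam in charger",loc(ch,-k["R"].T@k["t"]),"wall",loc(ch,w0),loc(ch,w1),loc(ch,w2))
k=K["cell"]; print("cam",-k["R"].T@k["t"])
a=plane(k,[(B(488,110)[i]+B(640,110)[i])/2 for i in (0,1)],.044);b=plane(k,[(B(494,385)[i]+B(642,385)[i])/2 for i in (0,1)],.044)
print("heading",np.arctan2(a[1]-b[1],a[0]-b[0]),a,b, "mid",(a+b)/2)
f=plane(k,B(568,428),.052);n=plane(k,B(562,106),.052);print("flat",f,"shoulder",n,"len",np.linalg.norm(f-n))
E
python3 fit.py
```

```text
1 [0.57666225 0.14209873 2.72873561] [-1.2 -1.1  1.4  1.2  0.  -0.2 -0.1  0.1]
-1 [0.57605541 0.14064933 2.75362777] [ 72.8  76.7 -76.5 -72.9   0.    0.   -0.1   0.1]
cam in charger [50.9965239   7.39971701] wall [ 0.12755098 -0.06358161] [11.98528528 -0.28366741] [15.32778185 -0.34570591]
cam [ 0.45042733 -0.14340335  0.39221282]
heading -3.129602224541284 [ 0.49563764 -0.14785514  0.044     ] [ 0.55366094 -0.14715938  0.044     ] mid [ 0.52464929 -0.14750726  0.044     ]
flat [ 0.56069467 -0.14709152  0.052     ] shoulder [ 0.49381664 -0.14814591  0.052     ] len 0.06688634292997095
```

```bash
cat >> h.py <<'E'
CH=np.array([0.5767,0.1421]); PHI=2.7287; D=0.021
def place(xf,zf,th,yf=0.0):
    """TCP pose with the flat-end centre at charger (xf,yf,zf), nub raised by th"""
    o,c,n=ori(PHI,th)
    u=np.array([np.cos(PHI),np.sin(PHI),0]); v=np.array([-u[1],u[0],0])
    F=np.array([CH[0],CH[1],0])+xf*u+yf*v+np.array([0,0,zf])
    return F+0.035*c-D*n, o
E
python3 - <<'E'
from h import *
o=ori(-3.1296)[0]; p=np.array([.526,-.1475,.10])
env.reach(p,o); env.line_to([p[0],p[1],.015],o)
env.grasp(60); print(env.current_width(),env.current_grasp_force(),env.current_tool_pos(),env.current_time())
env.line_to([p[0],p[1],.14],o,max_speed=.2)
print(env.current_width(),env.current_contact_force(),env.current_time(),env.current_qpos())
th=np.radians(25)
for a in (( -.056,.10,th),(-.056,.043,th),(-.075,.043,th),(-.075,.043,0)):
    print(env.ik(*place(*a)))
env.grab_frame("scene"); cv2.imwrite("pics/lift.png",cv2.resize(env.grab_frame("scene")[60:300,120:440],None,fx=2.4,fy=2.4))
E
```

```text
0.030853979886382825 58.819477558135986 [ 0.52639364 -0.14863103  0.01582589] 6.1167
0.03032815371244207 [-0.136685   -0.36255419 -2.30897461] 6.8917 [ 0.20039879  0.56630712  0.04946778  1.83854949 -0.03983138  0.74070389
  1.85476331]
[-0.20375531  0.8819225   0.10826486  1.37107783 -0.31175432  1.29202229
  1.1865808 ]
[-0.18834979  0.95091129  0.07763163  1.39559883 -0.30543857  1.19612008
  1.19691582]
[-0.1759475   0.9733465   0.08335045  1.33644356 -0.30093573  1.23470396
  1.19995407]
[-0.32327804  0.83303517  0.14535458  1.68252734 -0.18066046  0.63914633
  1.07833454]
```

View pics/lift.png

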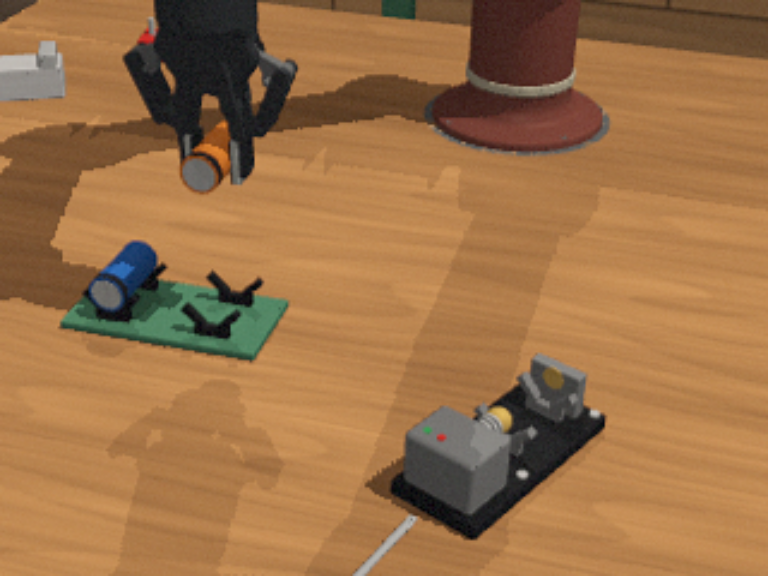

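The orange cell is held at (205,165), level, with the flat end facing the camera. The blue cell is still in the rack at (122,280). Now I'll approach with the nub raised and press.

```bash
cat >> h.py <<'E'
U=np.array([np.cos(PHI),np.sin(PHI),0]); V=np.array([-U[1],U[0],0])
def rep(cmd,tag):
    e=np.array(env.current_tool_pos())-cmd; f=np.array(env.current_contact_force())
    print(tag,"err mm",np.round(1000*np.array([e@U,e@V,e[2]]),1),"F",np.round([f@U,f@V,f[2]],1),"t",round(env.current_time(),1))
    return f@U
E
python3 - <<'E'
from h import *
th=np.radians(25)
env.reach(*place(-.055,.11,th)); rep(place(-.055,.11,th)[0],"above")
p,o=place(-.055,.044,th); env.line_to(p,o); f0=rep(p,"down")
for x in (-.059,-.062,-.065,-.068):
    p,o=place(x,.044,th); env.line_to(p,o,max_speed=.05); rep(p,x)
cv2.imwrite("pics/press.png",cv2.resize(env.grab_frame("scene")[140:310,220:440],None,fx=3.5,fy=3.5,interpolation=cv2.INTER_CUBIC))
E
```

```text
above err mm [-1.3  2.4 -0.3] F [-0.3  0.4 -1.4] t 8.1
down err mm [-0.8  0.9  0.2] F [ 0.2  0.4 -1.8] t 8.7
-0.059 err mm [-0.7  0.1  0.3] F [-0.2 -0.1 -1.9] t 9.0
-0.062 err mm [ 1.  -0.2  0.2] F [ 2.  -0.9  0.4] t 9.2
-0.065 err mm [ 0.7 -0.2  0.1] F [ 3.1 -0.2  0.3] t 9.5
-0.068 err mm [ 0.7 -0.2  0.1] F [ 4.3 -0.7  1.6] t 9.7
```

View pics/press.png

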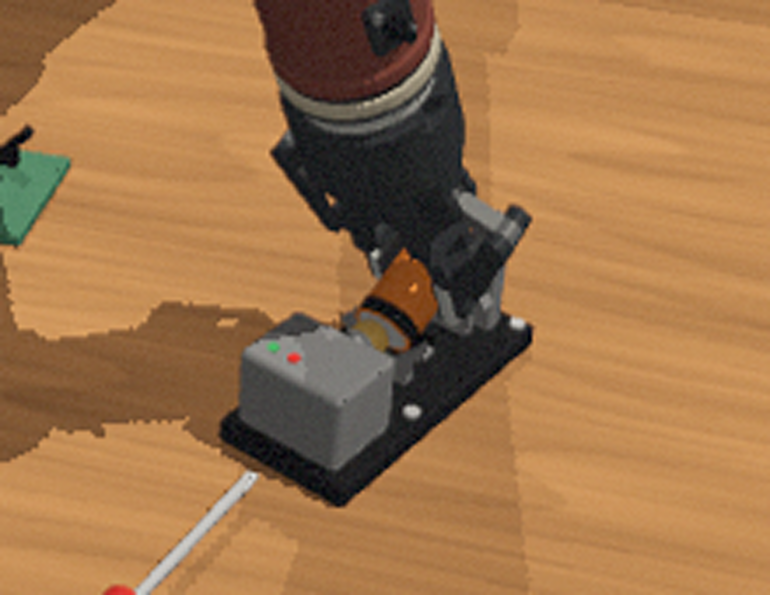

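The flat end with its black band is against the dome at (375,330) with the nub end raised. The force is consistent with the spring. I'll press on, then tip the cell down about the flat end.

Run:
```python
from h import *
for x in (-.071,-.0745):
    p,o=place(x,.044,np.radians(25)); env.line_to(p,o,max_speed=.05); rep(p,x)
for d,z in ((20,.0437),(15,.0434),(10,.0431),(6,.0428),(3,.0426),(0,.0424)):
    p,o=place(-.0745,z,np.radians(d)); env.line_to(p,o,max_speed=.05); rep(p,d)
    if np.linalg.norm(env.current_contact_force())>25: print("stop");break
cv2.imwrite("pics/tip.png",cv2.resize(env.grab_frame("scene")[140:310,220:440],None,fx=3.5,fy=3.5,interpolation=cv2.INTER_CUBIC))
print(env.current_width())
```

```text
-0.071 err mm [ 0.9 -0.1  0.1] F [5.6 0.2 1.8] t 10.0
-0.0745 err mm [ 1.5 -0.2  0.2] F [7.2 0.9 1.6] t 10.3
20 err mm [ 2.7 -0.9  0.4] F [ 4.7 -0.1  1.4] t 10.5
15 err mm [ 3.2 -0.8  0.2] F [ 7.6 -0.7  1.8] t 10.8
10 err mm [ 3.6 -0.2  0. ] F [ 6.2 -0.6  1.7] t 11.0
6 err mm [ 3.1  0.2 -0.1] F [7.  0.6 2.4] t 11.3
3 err mm [ 1.9  0.5 -0.1] F [5.6 0.6 1.8] t 11.5
0 err mm [0.  0.2 0.6] F [4.9 1.  4.2] t 11.8
0.030536267613495358
```

View pics/tip.png

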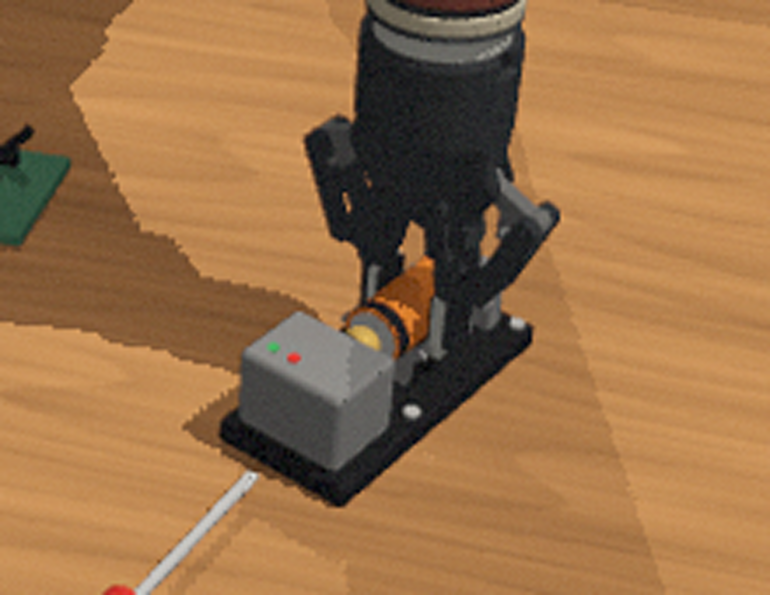

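The cell lies level in the bay, with the dome pressed at (365,335). I'll ease it forward to the fixed contact.

Run:
```python
from h import *
env.dwell(.3); rep(place(-.0745,.0424,0)[0],"settled")
for x in (-.0735,-.0725,-.0715,-.0705,-.0695):
    p,o=place(x,.042,0); env.line_to(p,o,max_speed=.02); env.dwell(.15); f=rep(p,x)
    if f<0: break
```

```text
settled err mm [0.  0.2 0.6] F [5.2 2.  5.5] t 12.1
-0.0735 err mm [-1.   0.2  1. ] F [5.3 1.5 5.8] t 12.5
-0.0725 err mm [-1.9  0.2  1. ] F [2.4 1.2 5.6] t 12.9
-0.0715 err mm [-2.4  0.1  1. ] F [0.9 1.4 5.5] t 13.3
-0.0705 err mm [-2.6  0.2  1. ] F [0.5 1.9 5.9] t 13.7
-0.0695 err mm [-2.7  0.1  1. ] F [-0.6  0.8  4.6] t 14.1
```

Forward motion stopped and the spring load has moved to the fixed contact, with the ribs carrying the weight. I'll release, retreat and check.

Run:
```python
from h import *
env.ungrasp(); env.dwell(.3)
p=np.array(env.current_tool_pos()); o=env.current_orientation()
env.line_to(p+[0,0,.22]-0.02*U,o,max_speed=.2); env.dwell(.2)
print(env.current_time(),env.current_contact_force())
k=env.calibration("wrist"); w=env.grab_frame("wrist"); s=env.grab_frame("scene")
from numpy import array
c=np.array([CH[0],CH[1],.042])
pts={}
for n,(x,z) in dict(shoulder=(-2.5,58),flat=(-70,58),wall=(0,50)).items():
    X=np.array([CH[0],CH[1],z/1000])+x/1000*U; print(n,project(k,X))
    pts[n]=project(k,X)[0]
b=w.copy()
for q in pts.values(): cv2.circle(b,tuple(int(round(v)) for v in q),1,(255,0,255),-1)
cu,cv=np.mean([*pts.values()],0).astype(int)
a=cv2.resize(b[max(0,cv-75):cv+75,max(0,cu-50):cu+50],None,fx=3.9,fy=3.9,interpolation=cv2.INTER_CUBIC)
d=cv2.resize(s[175:285,270:380],None,fx=3.6,fy=3.6,interpolation=cv2.INTER_CUBIC)
m=np.zeros((600,800,3),np.uint8);m[:a.shape[0],:a.shape[1]]=a;m[:396,400:796]=d
cv2.imwrite("pics/final.png",cv2.convertScaleAbs(m,alpha=1.4,beta=10))
print([(np.round(x["position"],4),round(x["confidence"],2)) for x in env.boxes_of("wrist","cell")], c-.035*U)
```

```text
16.45 [-0.6224036   0.74334539  0.25637283]
shoulder [[274.11364528 120.67097913]]
flat [[274.08464428 196.30107735]]
wall [[274.11263219 116.92645234]]
[(array([0.6064, 0.128 , 0.0527]), 0.56)] [0.60875874 0.12805588 0.042     ]
```

View pics/final.png

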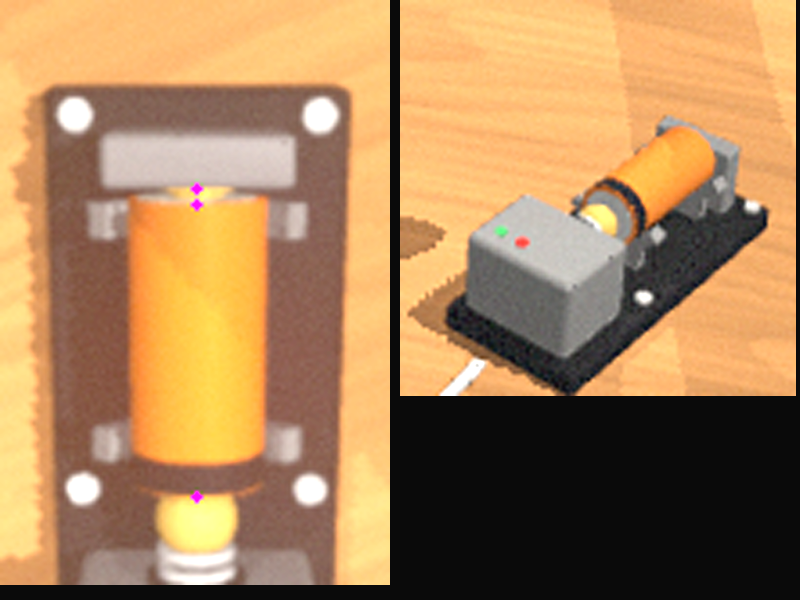

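The cell lies level in the V ribs. The nub is at the fixed contact (197,189) and the flat end is on the dome (197,495), both within about 1 mm of the predicted home marks.

```bash
python3 -c "
from rig import env
print(env.job_done())"
```

```text
the job is handed in; nothing more can be done
None
```

The orange cell is level in its charger bay, nub at the fixed contact and flat end on the sprung contact; the gripper is clear, the blue cell was left in the rack, and the job was handed in at about 16.5 s of the 43 s limit.

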